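# Scale bar to the sample case, lid held open for the record photo

### The arm

A 6-joint arm with a two-finger parallel gripper is mounted at the origin on the work surface; the furniture and walls round the work are solid. World frame = base frame: x ahead of the robot, y to its left, z up, the work surface at z = 0. Lengths are in m, angles in rad, forces in N, time in s.
With the tool pointing down it reaches from about 0.4 to 0.825 m from the base axis. Payload 7 kg.
Tool frame: the origin (TCP) lies at the very end of the fingers, on their centre line; the grasp point (between the pads) lies 19 mm behind it; z points along the fingers, y is the line along which they close (so a half turn about z gives the same grasp; the last joint's range is limited). The gripper opens to 88 mm and grips with 3 to 60 N. Pads are 19 mm wide; open, the fingers measure 130 mm over their backs; the gripper's body (78 mm by 193 mm) begins 47 mm behind the grasp point.
Start: joints at [-0.923, 0.359, 0.012, 0, -1.224, -0.288], TCP at [0.238, -0.632, 0.227] pointing down, gripper open.
Joint ranges: [-3.07, 3.07], [-1.43, 2.12], [-1.02, 1.25], [-3.03, 1.67], [-3.05, -0], [-3.03, 3.03]. Speed limits (rad/s): [2.39, 2.39, 3.01, 3.14, 3.14, 3.14].

### API

Orientations are given as a unit quaternion [x, y, z, w].
In Python, from plant import manip, read_camera, camera_model gives the robot as it stands.
- The arm moves only by the shell command python3 -m pendant 'ROWS' [OPENING] [FORCE]. ROWS is JSON, a list of rows, each a list of 6 numbers: the shift along the tool's x, y, z in mm, then the turn, a rotation vector about the tool's x, y, z in degrees. A call has 1 to 20 rows; each row shifts and turns the commanded pose from where the row before left it, along the tool's axes as they then stand; what a row does not reach is not made up. A row lasts 1/8 s, in which the tool goes at most 62.5 mm and 10.7 degrees, less where a joint would pass 70% of its speed; a pose out of reach is approached as far as the arm can. A call with a gripper value outside its range is refused whole. OPENING is the opening in per cent of the stroke, from 0 (shut) to 100 (fully open), set as the call begins (- or left out, the last holds). The fingers move at their own pace and stop on an object; FORCE is the grip in N (left out, the last holds). Time passes only in rows, so rows that do not move let the fingers close. It gives the time, the measured TCP pose, the force, the opening and the grip force at its end, in the units of the state.
- manip.sense(): the state, without advancing time (a new reading comes with each control period).
- read_camera(name): name is "side" or "top"; returns the picture (400x640x3 uint8, red, green, blue); there is no depth.
- camera_model(name): a dict with "fx", "fy", "cx", "cy" (pixels), "origin" and "attitude" of the camera in the world. Camera axes: x right, y up, looking along -z (the intrinsics and any distortion apply to the point x, -y, -z); pixel columns grow to the right and rows downward; lengths in m; the calibration is good to about 2 mm. A picture is of the moment at which its call begins. camera_model takes no time and is no camera call.
- manip.close_job(): hands the job in; it is judged then, once.
The state is a dict: "time": time; "joint_pos": joint angles; "joint_velocities": joint speeds; "joint_torque": joint torques, N m; "tool_pos": TCP position; "orientation": TCP orientation; "wrist_force": force on the tool from outside, world axes, zero at the start; "wrist_torque": the same for the moment, N m; "grip_width": opening from 0.0 (shut) to 1.0 (fully open); "grip_force": force on a finger pad.
Only numpy, scipy, OpenCV 4.12 (cv2) and the standard library are available. Lean on these libraries where they do the work, as an engineer would, in place of code of your own. Each camera call takes 0.05 s, during which the arm holds its last target. There are 200 camera calls.

### The job

The contents of the sample case are to be photographed with a scale beside them. Lay the yellow scale bar flat on the bench with a long edge flush against the case's front face, beside the lid handle (on the label half of the face), and let go of it; only then lift the blue lid by its handle to 60 degrees open, without swinging it much past that, and finish while still holding it there, because it falls shut when released. Leave the bottles and the cup where they stand.

Things in the scene. Friction and masses are not known exactly. Their poses are not given: they have to be found in the camera images.
- case: Grey sample case fixed to the bench, 110 (x) x 150 (y) x 68 mm, blue lid on top (to 76 mm). Origin: centre of its underside. x runs from front to back: the front face, towards the robot, is the plane x = -55 mm; y to its left seen from the robot, z up. A white blank label holder, 2.5 mm proud, sits on the left half of the front face, 34 mm above the bench.
- lid (a joint): Lid angle in rad: 0 shut (level), grows as the front edge rises, stop at 1.4; 60 degrees is 1.047. It turns about the level line through point lid_hinge along the case's y. 130 g with a weak closing spring: it falls shut from any angle; about 1.5 N at the handle lifts it.
- lid_handle (a point): Centre of the lid's handle: black round bar, 16 mm thick, 28 mm long along the case's y, 30 mm ahead of the lid's front edge on a 10 mm stem; 140 mm from the hinge line. Shut, it is at x -85, y -38, z 72 mm in the case frame. Pinched lightly (20 N) across its flat ends from above it turns between the pads as the lid rises, so the tool can keep pointing down.
- lid_hinge (a point): Middle of the lid's hinge axis, at x = +55, y = 0, z = 72 mm in the case frame. Its axes are those of the case.
- bar: Loose yellow scale bar with black squares on top, 36 (x) x 100 (y) x 8 mm, 150 to 310 g, lying flat. In its middle a black grip block 16 (x) x 24 (y) mm, top at 60 mm: pinch it across the 24 mm. Origin: centre of its underside; y along its length, z up. Either long edge may go to the case. Flush, its origin is at case x = -73 mm; at case y = +37 mm the gripper clears the lid handle.
- red_bottle: Bystander: white bottle with a red cap, 42 mm diameter, 95 mm high, loose; origin at the centre of its underside.
- cup: Bystander: clear cup with cut tips, 49 mm diameter, 61 mm high, loose, standing at the far left of a fixed white tub 97 mm high (x 0.54 to 0.67, y 0.08 to 0.29 m in the world) that carried things must pass over or in front of; origin at the centre of its underside.
- blue_bottle: Bystander: white bottle with a blue cap, 33 mm diameter, 62 mm high, loose; origin at the centre of its underside.
Not all that is in view belongs to the job. There is more than one size of the bar; the job needs the larger.

How it is judged:
On the way, in this order (a step that is already met when the one before it is completed fails the run):
1. the bar lies flat and flush along the front face beside the handle, let go, with the lid still shut (x of bar in the frame of case between -0.0765 and -0.07 m and y of bar in the frame of case between 0.012 and 0.062 m and angle between the y axis of bar and the y axis of case, either way round below 0.05 rad and height (world z) of bar below 0.005 m and angle between bar's own z axis and vertical below 0.05 rad and linear speed of bar below 0.02 m/s and contact force between the fingers and bar below 0.1 N and value of joint lid below 0.1 rad), for 0.2 s.
2. the lid is held at 60 degrees (value of joint lid between 0.942 and 1.152 rad and contact force between the fingers and case above 0.5 N), for 0.3 s.
At the end, for the whole second after the job is handed in: The fingers hold the lid still at 60 degrees (within 6 degrees), and the bar lies flat, at rest and untouched by the fingers against the front face: gap at its middle at most 3.5 mm, within 0.05 rad of parallel, its middle 12 to 62 mm left of the case's middle (all of step 2 and x of bar in the frame of case between -0.0765 and -0.07 m and y of bar in the frame of case between 0.012 and 0.062 m and angle between the y axis of bar and the y axis of case, either way round below 0.05 rad and height (world z) of bar below 0.005 m and angle between bar's own z axis and vertical below 0.05 rad and linear speed of bar below 0.02 m/s and contact force between the fingers and bar below 0.1 N and velocity of joint lid between -0.1 and 0.1 rad/s); the arm keeps its last pose, push and grip.
It fails at once if a bystander is disturbed (moved over 15 mm) (distance of any of red_bottle, cup, blue_bottle from where it was at the start of the episode above 0.015 m).
It fails at once if the lid is thrown past 75 degrees (value of joint lid above 1.31 rad).
It also fails if it takes over 51 s, if anything falls off the work surface, if the arm or the gripper's body presses on something with over 40 N, if the wrist force passes 120 N, or if a joint passes its speed limit or range.

## Working session

There is one attempt and no reset: what is moved stays moved. The work goes in short steps, Python scripts to look and compute and a shell command to move; the robot and the scene stay as the last step left them, time stands still between calls to the robot, and variables do not carry over. Pictures are saved under pics/ and viewed, at most 10 in all, crops included, and the job is handed in when it is done.

```bash
mkdir -p pics; python3 - <<'E'
from plant import manip, read_camera, camera_model
import cv2
for n in("top","side"):
    im=read_camera(n); cv2.imwrite(f"pics/{n}0.png",im[:,:,::-1]); print(n,camera_model(n))
s=manip.sense(); print(s["time"],s["tool_pos"],s["orientation"],s["grip_width"])
E
```

```text
top {'fx': 449.75539308173865, 'fy': 449.75539308173865, 'cx': 327.0165095308672, 'cy': 198.90308740857748, 'origin': array([0.45413956, 0.13713927, 1.15376741]), 'attitude': array([ 0.0560024 , -0.04434281, -0.69724775,  0.71326224])}
side {'fx': 438.9083152187422, 'fy': 438.9083152187422, 'cx': 322.10009100017106, 'cy': 196.22450330781905, 'origin': array([ 0.15707479, -0.64123257,  0.41056577]), 'attitude': array([ 0.55463216, -0.1465751 , -0.22633304,  0.78719265])}
0.1 [ 0.23749355 -0.63136669  0.22570116] [-1.78888433e-01  9.83869075e-01  7.25987868e-04 -2.10329062e-04] 0.9996565988274309
```

View pics/top0.png

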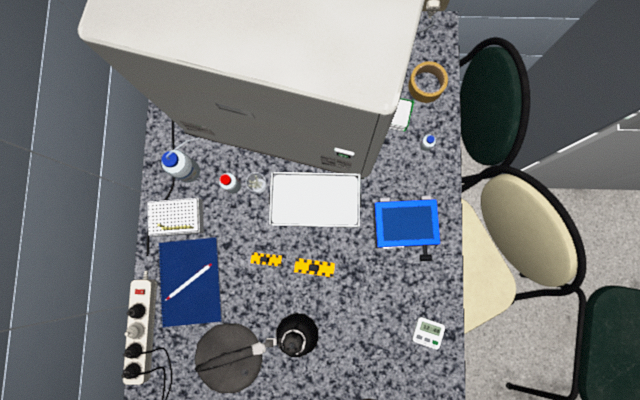

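View pics/side0.png

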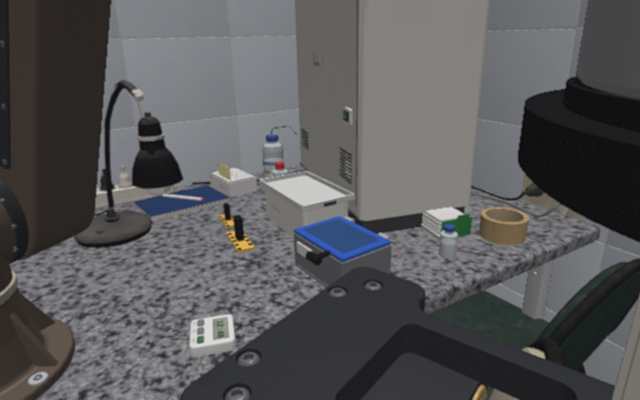

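The top view shows the larger bar at about (314,268), the smaller bar at (266,259), the case lid at (407,222) with its handle at (425,254), and the tub at (315,200). The side view shows the same layout, with the case at about (340,250).

```bash
cat > h.py <<'E'
import numpy as np, cv2
from scipy.spatial.transform import Rotation as R
from plant import manip, read_camera, camera_model
def cast(n,uv,z):
    c=camera_model(n); uv=np.atleast_2d(np.asarray(uv,float))
    d=np.c_[(uv[:,0]-c['cx'])/c['fx'],-(uv[:,1]-c['cy'])/c['fy'],-np.ones(len(uv))]
    d=R.from_quat(c['attitude']).apply(d); o=c['origin']
    return o+d*((z-o[2])/d[:,2])[:,None]
def proj(n,p):
    c=camera_model(n); q=R.from_quat(c['attitude']).inv().apply(np.atleast_2d(p)-c['origin'])
    return np.c_[c['cx']+c['fx']*q[:,0]/-q[:,2], c['cy']+c['fy']*q[:,1]/q[:,2]]
def blobs(im,lo,hi,amin,close=0):
    m=cv2.inRange(cv2.cvtColor(im,cv2.COLOR_RGB2HSV),lo,hi)
    if close: m=cv2.morphologyEx(m,cv2.MORPH_CLOSE,np.ones((close,close),np.uint8))
    cs,_=cv2.findContours(m,cv2.RETR_EXTERNAL,cv2.CHAIN_APPROX_NONE)
    return [c[:,0] for c in cs if cv2.contourArea(c)>=amin]
def rect(n,c,z):
    p=cast(n,c,z)[:,:2]; (cx,cy),(w,h),a=cv2.minAreaRect((p*1000).astype(np.float32))
    if w>h: w,h,a=h,w,a+90   # long axis direction = a+90
    return np.round([cx,cy,w,h,(a+90)%180],1)
E
python3 - <<'E'
from h import *
t=read_camera("top"); s=read_camera("side")
for c in blobs(t,(18,120,120),(35,255,255),60,9): print("bar top",c.mean(0),rect("top",c,.008))
for c in blobs(t,(100,120,60),(125,255,255),800): print("lid",c.mean(0),rect("top",c,.076))
for c in blobs(s,(18,120,120),(35,255,255),60,9): print("bar side",c.mean(0),rect("side",c,.008))
for c in blobs(s,(100,120,60),(125,255,255),800): print("lid side",c.mean(0),rect("side",c,.076))
a=cv2.resize(t[180:285,285:450],None,fx=4.8,fy=4.8,interpolation=cv2.INTER_CUBIC)
cv2.imwrite("pics/c1.png",a[:600,:800,::-1])
b=cv2.resize(s[195:305,215:400],None,fx=4.3,fy=4.3,interpolation=cv2.INTER_CUBIC)
cv2.imwrite("pics/c2.png",b[:600,:800,::-1])
E
```

```text
bar top [313.87378641 267.16504854] [443.6 186.6  37.2 100.4  84.1]
bar top [265.61842105 258.78947368] [461.1 309.3  29.5  77.3  84.3]
bar top [428.92  78.93] [ 946.8 -106.1   95.2   96.    91. ]
lid [189.17266187 281.9676259 ] [403.7 479.1 139.3 198.7   6.8]
lid [406.60952381 222.94285714] [554.3 -35.9 110.2 152.   94.3]
bar side [235.40350877 234.0877193 ] [444.6 229.9  36.9 217.5  83.8]
lid side [341.93782383 237.23834197] [549.9 -45.9 113.9 152.   94.4]
lid side [183.30290456 199.61410788] [358.6 310.7 109.  169.7   7. ]
```

View pics/c1.png

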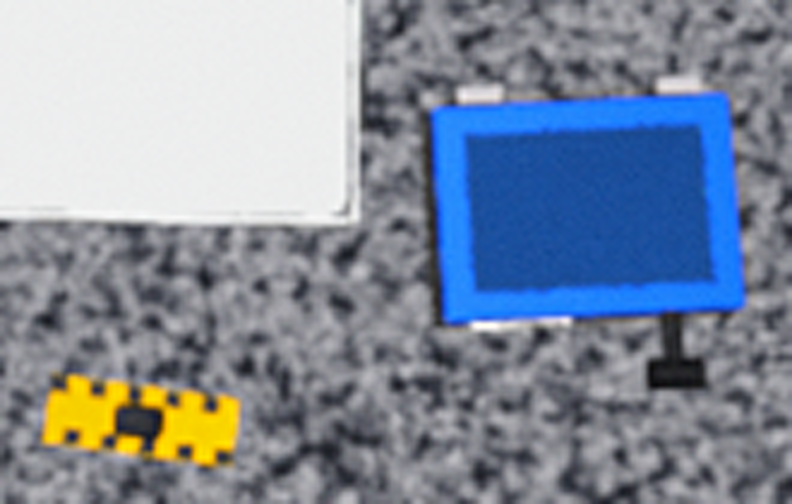

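View pics/c2.png

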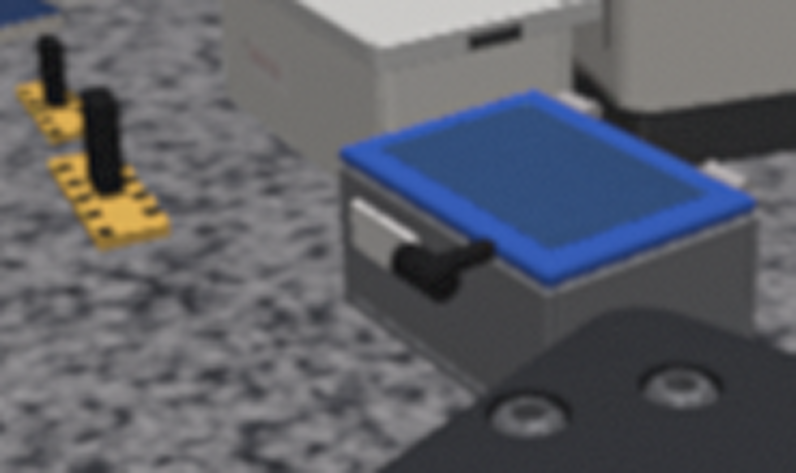

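The crops show the bar's black block at crop (141,420), with the bar clear of the tub. The label is on the left half of the case front and the handle on the right. The two views disagree on the lid by about 11 mm, so I'll triangulate corners before acting on it.

```bash
python3 - <<'E'
from h import *
t=read_camera("top"); s=read_camera("side")
def tri(a,b):
    o=[];d=[]
    for n,uv in(("top",a),("side",b)):
        c=camera_model(n); o.append(c['origin']); v=cast(n,uv,0)[0]-c['origin']; d.append(v/np.linalg.norm(v))
    k=np.linalg.lstsq(np.c_[d[0],-d[1]],o[1]-o[0],rcond=None)[0]
    p,q=o[0]+k[0]*d[0],o[1]+k[1]*d[1]; return np.round((p+q)/2*1000,1),round(np.linalg.norm(p-q)*1000,1)
L=[]
for n,im in(("top",t),("side",s)):
    c=[c for c in blobs(im,(100,120,60),(125,255,255),800) if c[:,0].mean()>300][0]
    h=cv2.convexHull(c.astype(np.int32)); p=cv2.approxPolyDP(h,3,True)[:,0]; L.append(p); print(n,p.tolist(),np.round(cast(n,p,.076)[:,:2]*1000,1).tolist())
    q=cv2.approxPolyN(h,4,ensure_convex=True)[0]; print("  N",q.tolist(),np.round(cast(n,q,.076)[:,:2]*1000,1).tolist())
    # dark blobs
    for c in blobs(im,(0,0,0),(180,255,45),15):
        m=c.mean(0)
        if (n=="top" and 290<m[0]<450 and 240<m[1]<290) or (n=="side" and 220<m[0]<345 and 200<m[1]<275):
            print("  dark",cv2.minAreaRect(c.astype(np.float32)),cv2.boundingRect(c.astype(np.int32)))
# red cap top centre check
for n,im in(("top",t),("side",s)):
    for lo,hi in(((0,150,100),(8,255,255)),):
        for c in blobs(im,lo,hi,30): print(n,"red",c.mean(0))
E
```

```text
top [[436, 200], [438, 244], [377, 246], [376, 202]] [[611.1, -106.0], [505.5, -109.7], [497.4, 35.1], [603.1, 38.4]]
  N [[441, 245], [376, 247], [374, 201], [437, 199]] [[503.3, -116.8], [494.9, 37.4], [605.4, 43.2], [613.6, -108.5]]
  dark ((425.5, 253.0), (14.0, 11.0), 90.0) (420, 246, 12, 15)
side [[294, 230], [339, 216], [390, 242], [340, 260]] [[491.2, 22.0], [596.9, 31.7], [605.6, -114.7], [498.2, -121.3]]
  N [[392, 242], [342, 261], [291, 230], [343, 214]] [[608.5, -116.5], [499.0, -125.8], [486.5, 25.1], [609.2, 35.9]]
  dark ((317.5, 258.0), (12.0, 23.0), 90.0) (306, 252, 24, 13)
  dark ((238.54876708984375, 227.43902587890625), (23.52191734313965, 7.3989129066467285), 83.6598129272461) (234, 216, 10, 24)
  dark ((226.91891479492188, 211.01351928710938), (14.467110633850098, 4.438772678375244), 80.53767395019531) (224, 204, 6, 15)
top red [224.81481481 179.25925926]
side red [279.14285714 164.9047619 ]
```

```bash
python3 - <<'E'
from h import *
T=[[.54,.08,.097],[.54,.29,.097],[.67,.29,.097],[.67,.08,.097]]
t=read_camera("top"); s=read_camera("side")
for n,im in(("top",t),("side",s)):
    print(n,np.round(proj(n,T),1).tolist())
    m=cv2.inRange(im,(195,195,190),(255,255,255))
    for c in cv2.findContours(m,0,1)[0]:
        if cv2.contourArea(c)>800: print(cv2.approxPolyDP(cv2.convexHull(c),3,True)[:,0].tolist(), cv2.contourArea(c))
for c in blobs(s,(18,120,100),(35,255,255),20,3): print("bar side",c.mean(0),rect("side",c,.008))
E
```

```text
top [[358.9, 227.0], [269.8, 225.0], [272.0, 170.9], [359.6, 172.7]]
[[197, 198], [195, 231], [149, 234], [148, 202]] 1529.0
[[271, 173], [359, 174], [359, 225], [272, 225]] 4555.0
[[422, 0], [406, 125], [401, 127], [84, 39], [78, 30], [88, 0]] 26023.0
side [[301.7, 204.7], [259.1, 178.4], [306.8, 169.4], [355.1, 192.3]]
[[231, 316], [231, 340], [190, 345], [193, 321]] 843.5
[[268, 183], [307, 177], [343, 195], [303, 204]] 1060.0
bar side [479.78947368 391.89473684] [ 525.7 -381.     5.4   29.7   21.6]
bar side [239.75  241.125] [438.7 176.4  36.9 109.8  83.8]
bar side [226.79069767 220.48837209] [454.8 295.   26.2  85.8  84. ]
```

```bash
python3 - <<'E'
from h import *
exec('''
def tri(a,b):
    o=[];d=[]
    for n,uv in(("top",a),("side",b)):
        c=camera_model(n); o.append(c['origin']); v=cast(n,uv,0)[0]-c['origin']; d.append(v/np.linalg.norm(v))
    k=np.linalg.lstsq(np.c_[d[0],-d[1]],o[1]-o[0],rcond=None)[0]
    p,q=o[0]+k[0]*d[0],o[1]+k[1]*d[1]; return np.round((p+q)/2*1000,1),round(np.linalg.norm(p-q)*1000,1)
''')
print("lamp head",tri((297,335),(155,160)),"lamp elbow",tri((262,347),(122,85)))
print("handle top z80",cast("top",(426,257.7),.08)*1000,"tri",tri((426,257.7),(317.5,258)))
print("block top z60",cast("top",(285+141/4.8,180+418/4.8),.06)*1000)
q=R.from_quat(manip.sense()["orientation"])
d=np.array([.4436,.1866,.2257])-manip.sense()["tool_pos"]
print("shift in start tool axes mm",q.inv().apply(d)*1000, "tool y yaw",np.degrees(np.arctan2(*q.as_matrix()[[1,0],1])))
E
```

```text
lamp head (array([303. , 210.4, 197.3]), np.float64(6.1)) lamp elbow (array([288. , 263.7, 330.5]), np.float64(32.8))
handle top z80 [[472.39578896 -80.18934435  80.        ]] tri (array([475.2, -83.8,  69.2]), np.float64(5.9))
block top z60 [[444.02774706 183.56038263  60.        ]]
shift in start tool axes mm [-480.89523459  693.392343      0.89455969] tool y yaw 110.6136430324187
```

The top view matches the tub's known corners, and its handle position agrees with the one predicted from the case pose, so I'm using it for xy. Next I move above the bar by a dogleg that stays within reach.

```bash
python3 -m pendant '[[-40,30,0,0,0,0],[-40,30,0,0,0,0],[-40,30,0,0,0,0],[-40,30,0,0,0,0],[-40,30,0,0,0,0],[-40,30,0,0,0,0],[-40,30,0,0,0,0],[-40,30,0,0,0,0],[-40,30,0,0,0,0],[-13,47,0,0,0,0],[-13,47,0,0,0,0],[-13,47,0,0,0,0],[-13,47,0,0,0,0],[-13,47,0,0,0,0],[-13,47,0,0,0,0],[-13,47,0,0,0,0],[-13,47,0,0,0,0],[-13,47,0,0,0,0],[0,0,0,0,0,8.8],[0,0,0,0,0,8.8]]' 50 30 && python3 -m pendant '[[0,0,0,0,0,8.9],[0,0,0,0,0,0],[0,0,0,0,0,0]]' && python3 - <<'E'
from h import *
s=read_camera("side"); cv2.imwrite("pics/s1.png",s[:,:,::-1])
q=manip.sense(); r=R.from_quat(q["orientation"]); print(q["tool_pos"],r.inv().apply(np.array([.4438,.1856,.028])-q["tool_pos"])*1000,np.degrees(np.arctan2(*r.as_matrix()[[1,0],1])),q["joint_pos"],q["joint_torque"])
E
```

```text
time: 2.9
tool_pos: [0.4398, 0.1856, 0.2266]
orientation: [-0.025, 1.0, 0.0, -0.0]
wrist_force: [-0.7, -0.6, 0.1]
grip_width: 0.497
grip_force: 0.0
time: 3.28
tool_pos: [0.4401, 0.1848, 0.2267]
orientation: [0.05, 0.999, 0.0, 0.0]
wrist_force: [0.3, -0.4, -0.2]
grip_width: 0.5
grip_force: 0.0
[0.44011014 0.18472856 0.22663004] [ -3.56506899   1.21823518 198.63049438] 84.26912956235753 [ 8.10944271e-01  2.76945203e-02 -4.07631153e-01  2.59000990e-05
 -1.13534219e+00 -2.48177408e+00] [ 3.13726359e-02 -3.04750943e+01  2.81902474e+01  6.63700238e+00
 -7.73565844e-02  1.89693819e-02]
```

View pics/s1.png

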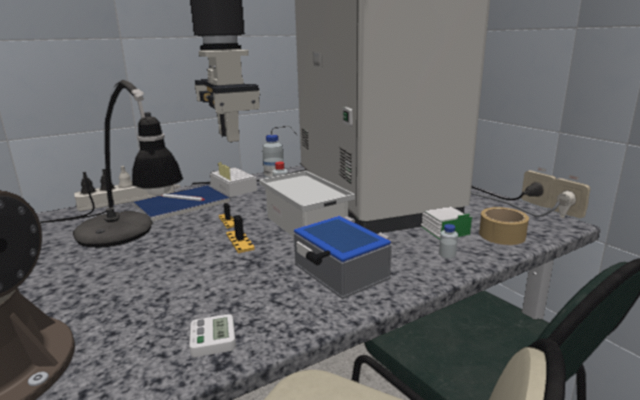

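The side picture shows the gripper hanging clear of the lamp (155,160), above the bar at (238,235). Now I descend and grip.

```bash
python3 -m pendant '[[-3.5,1,30,0,0,0],[0,0,40,0,0,0],[0,0,40,0,0,0],[0,0,38,0,0,0],[0,0,30,0,0,0],[0,0,20,0,0,0],[0,0,0,0,0,0],[0,0,0,0,0,0]]' && python3 -m pendant '[[0,0,0,0,0,0],[0,0,0,0,0,0],[0,0,0,0,0,0],[0,0,0,0,0,0],[0,0,0,0,0,0],[0,0,0,0,0,0]]' 0 30 && python3 -m pendant '[[0,0,-10,0,0,0],[0,0,-15,0,0,0],[0,0,-15,0,0,0],[0,0,0,0,0,0],[0,0,0,0,0,0]]'
```

```text
time: 4.32
tool_pos: [0.4442, 0.1858, 0.0293]
orientation: [0.051, 0.999, 0.0, 0.0]
wrist_force: [0.8, 0.5, 0.4]
grip_width: 0.501
grip_force: 0.0
time: 5.08
tool_pos: [0.4439, 0.1856, 0.0292]
orientation: [0.051, 0.999, 0.0, 0.0]
wrist_force: [-1.5, -0.1, 6.3]
grip_width: 0.274
grip_force: 30.0
time: 5.7
tool_pos: [0.4434, 0.1852, 0.0683]
orientation: [0.051, 0.999, -0.0, -0.0]
wrist_force: [0.1, 0.8, -1.6]
grip_width: 0.272
grip_force: 30.0
```

```bash
python3 -m pendant '[[-4,-15,0,0,0,0],[-6,-30,0,0,0,0],[-7,-32,0,0,0,0],[-7,-32,0,0,0,0],[-7,-32,0,0,0,0],[-6,-30,0,0,0,0],[-5,-16,0,0,0,0],[0,0,0,0,0,-5],[0,0,0,0,0,-5.1],[0,0,0,0,0,0],[0,0,0,0,0,0],[0,0,0,0,0,0]]' && python3 - <<'E'
from h import *
t=read_camera("top"); s=read_camera("side")
for n,im in(("top",t),("side",s)):
  for c in blobs(im,(18,120,100),(35,255,255),20,5): print(n,c.mean(0).round(),rect(n,c,.048))
  for c in blobs(im,(100,120,60),(125,255,255),800):print(n,"lid",rect(n,c,.076))
a=np.hstack([t[180:320,300:480],s[180:320,190:370]]); cv2.imwrite("pics/c3.png",cv2.resize(a,None,fx=2.2,fy=2.2,interpolation=cv2.INTER_CUBIC)[:,:,::-1])
q=manip.sense(); r=R.from_quat(q["orientation"]); print(q["tool_pos"],np.degrees(np.arctan2(*r.as_matrix()[[1,0],1])))
E
```

```text
time: 7.2
tool_pos: [0.4661, -0.005, 0.0684]
orientation: [-0.036, 0.999, -0.0, -0.0]
wrist_force: [-0.1, 0.4, -1.6]
grip_width: 0.268
grip_force: 30.0
top [266. 259.] [460.8 303.3  28.4  74.6  84.3]
top [429.  79.] [929.7 -97.7  91.9  94.9 136.5]
top lid [403.7 479.1 139.2 198.9   6.9]
top lid [559.6 -35.4  99.4 152.2  94.6]
side [289. 257.] [459.4 -14.7  41.1 109.1  94.7]
side [228. 221.] [425.7 201.9  24.6  77.3  84. ]
side lid [549.9 -46.4 113.9 151.   94.4]
side lid [358.7 310.7 109.  169.2   7. ]
[ 0.466209   -0.00487023  0.06851222] 94.1890584842207
```

View pics/c3.png

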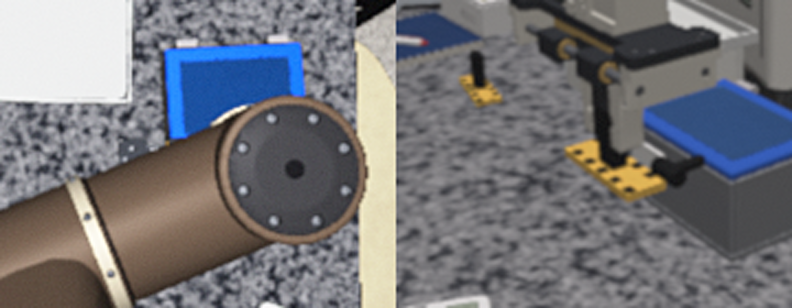

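The right half of the picture shows the bar held level, parallel to the case front and clear of the handle. Now I lower it and push it gently up to contact.

```bash
python3 -m pendant '[[0,0,10,0,0,0],[0,0,14,0,0,0],[0,0,10,0,0,0],[0,0,4.5,0,0,0],[0,0,0,0,0,0],[-3,0,0,0,0,0],[-3,0,0,0,0,0],[-2,0,0,0,0,0],[-1,0,0,0,0,0],[0,0,0,0,0,0],[0,0,0,0,0,0]]' && python3 -m pendant '[[-1,0,0,0,0,0],[0,0,0,0,0,0],[0,0,0,0,0,0]]' && python3 -m pendant '[[-1,0,0,0,0,0],[0,0,0,0,0,0],[0,0,0,0,0,0]]'
```

```text
time: 8.68
tool_pos: [0.4752, -0.0043, 0.0301]
orientation: [-0.037, 0.999, 0.0, -0.0]
wrist_force: [-1.0, -0.3, -2.0]
grip_width: 0.273
grip_force: 30.0
time: 9.05
tool_pos: [0.4762, -0.0041, 0.0301]
orientation: [-0.037, 0.999, 0.0, -0.0]
wrist_force: [0.7, -0.8, -2.2]
grip_width: 0.266
grip_force: 30.0
time: 9.43
tool_pos: [0.4772, -0.0041, 0.03]
orientation: [-0.037, 0.999, -0.0, -0.0]
wrist_force: [0.1, -0.2, -1.6]
grip_width: 0.274
grip_force: 30.0
```

```bash
python3 -m pendant '[[0,0,0.7,0,0,0],[-1,0,0,0,0,0],[0,0,0,0,0,0],[0,0,0,0,0,0]]' && python3 -m pendant '[[-1,0,0,0,0,0],[0,0,0,0,0,0],[0,0,0,0,0,0]]' && python3 -m pendant '[[-1,0,0,0,0,0],[0,0,0,0,0,0],[0,0,0,0,0,0]]'
```

```text
time: 9.93
tool_pos: [0.4783, -0.004, 0.0294]
orientation: [-0.037, 0.999, 0.0, 0.0]
wrist_force: [-1.0, -0.1, -1.8]
grip_width: 0.27
grip_force: 30.0
time: 10.3
tool_pos: [0.4792, -0.0039, 0.0293]
orientation: [-0.037, 0.999, -0.0, -0.0]
wrist_force: [0.3, 0.2, -1.5]
grip_width: 0.271
grip_force: 30.0
time: 10.68
tool_pos: [0.4803, -0.0038, 0.0294]
orientation: [-0.037, 0.999, 0.0, 0.0]
wrist_force: [-0.2, 0.7, -1.2]
grip_width: 0.273
grip_force: 30.0
```

```bash
for i in 1; do python3 -m pendant '[[-0.7,0,0.3,0,0,0],[0,0,0,0,0,0],[0,0,0,0,0,0]]'; python3 -m pendant '[[-0.7,0,0,0,0,0],[0,0,0,0,0,0],[0,0,0,0,0,0]]'; done; python3 - <<'E'
from h import *
s=read_camera("side");cv2.imwrite("pics/c4.png",cv2.resize(s[215:300,260:400],None,fx=5,fy=5,interpolation=cv2.INTER_CUBIC)[:,:,::-1])
E
```

```text
time: 11.05
tool_pos: [0.4804, -0.0039, 0.0291]
orientation: [-0.037, 0.999, -0.0, -0.0]
wrist_force: [-4.6, 1.6, 4.3]
grip_width: 0.266
grip_force: 30.0
time: 11.42
tool_pos: [0.4805, -0.0039, 0.0291]
orientation: [-0.037, 0.999, -0.0, -0.001]
wrist_force: [-7.0, 1.6, 8.8]
grip_width: 0.271
grip_force: 30.0
```

View pics/c4.png

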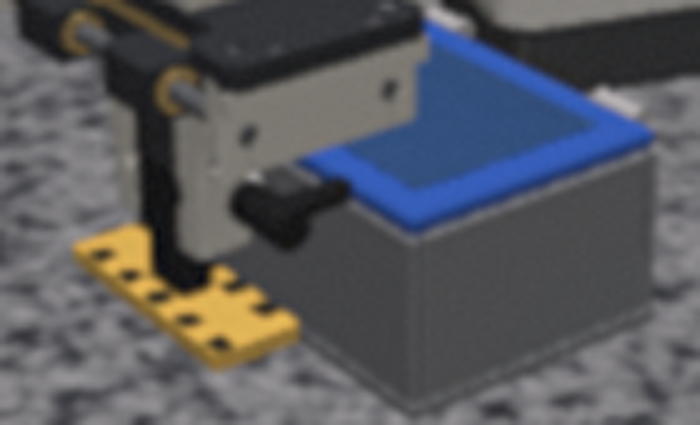

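The picture shows the bar's far long edge against the case front, and the push force has risen to 7 N, so it is flush. I'll release, rise and check.

```bash
python3 -m pendant '[[0.5,0,-0.2,0,0,0],[0,0,0,0,0,0],[0,0,0,0,0,0],[0,0,0,0,0,0]]' 50 20 && python3 -m pendant '[[0,0,-10,0,0,0],[0,0,-25,0,0,0],[0,0,-30,0,0,0],[0,0,-30,0,0,0],[0,0,-15,0,0,0],[0,0,0,0,0,0],[0,0,0,0,0,0]]' && python3 - <<'E'
from h import *
t=read_camera("top"); s=read_camera("side")
for n,im in(("top",t),("side",s)):
  for c in blobs(im,(18,120,100),(35,255,255),20,5): print(n,c.mean(0).round(),rect(n,c,.008))
c=[c for c in blobs(s,(100,120,60),(125,255,255),800) if c[:,0].mean()>300][0]; print("lid",rect("side",c,.076))
cv2.imwrite("pics/c5.png",cv2.resize(s[205:300,250:400],None,fx=5,fy=5,interpolation=cv2.INTER_CUBIC)[:,:,::-1])
q=manip.sense(); r=R.from_quat(q["orientation"]); p=q["tool_pos"]; print(p,np.degrees(np.arctan2(*r.as_matrix()[[1,0],1])),r.inv().apply(np.array([.473,-.0802,p[2]])-p)*1000)
E
```

```text
time: 11.98
tool_pos: [0.4814, -0.0038, 0.0293]
orientation: [-0.037, 0.999, 0.0, 0.0]
wrist_force: [0.7, -0.1, 0.7]
grip_width: 0.499
grip_force: 0.0
time: 12.85
tool_pos: [0.4805, -0.0039, 0.1384]
orientation: [-0.037, 0.999, -0.0, -0.001]
wrist_force: [0.2, 0.5, -0.1]
grip_width: 0.502
grip_force: 0.0
top [266. 259.] [461.1 309.3  29.5  77.3  84.3]
top [429.  79.] [ 946.9 -106.2   95.2   98.3  136.5]
side [297. 274.] [475.  -10.7  41.5 108.3  94.3]
side [228. 221.] [455.3 294.9  27.3  85.8  84. ]
lid [549.8 -46.  113.8 152.2  94.2]
[ 0.48045737 -0.00398352  0.13817335] 94.20713452787652 [ 1.30286030e+01 -7.54640096e+01  6.09823926e-02]
```

View pics/c5.png

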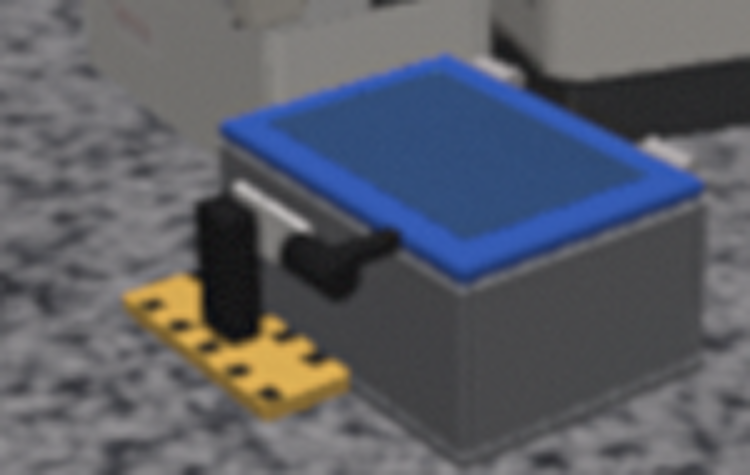

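The picture shows the bar released, flat and flush along the front face, with the lid shut and the handle free. Now I grasp the handle.

```bash
python3 -m pendant '[[3,-20,0,0,0,0],[5,-30,0,0,0,0],[5,-25.5,0,0,0,0],[0,0,0,0,0,0],[0,0,25,0,0,0],[0,0,30,0,0,0],[0,0,20,0,0,0],[0,0,10,0,0,0],[0,0,0,0,0,0],[0,0,0,0,0,0]]' 50 20 && python3 -m pendant '[[0,0,0,0,0,0],[0,0,0,0,0,0],[0,0,0,0,0,0],[0,0,0,0,0,0],[0,0,0,0,0,0],[0,0,0,0,0,0]]' 0 20
```

```text
time: 14.2
tool_pos: [0.4743, -0.0798, 0.0549]
orientation: [-0.037, 0.999, 0.0, 0.0]
wrist_force: [0.3, -0.5, 0.7]
grip_width: 0.502
grip_force: 0.0
time: 14.95
tool_pos: [0.4741, -0.0818, 0.0549]
orientation: [-0.037, 0.999, -0.001, 0.0]
wrist_force: [2.3, -14.4, -0.2]
grip_width: 0.318
grip_force: 20.0
```

Both ends are held (28 mm), with a 14 N sideways load from a roughly 2 mm y offset. I'll relieve that and start the arc.

```bash
python3 -m pendant '[[0,-1,0,0,0,0],[0,-1,0,0,0,0],[0,0,0,0,0,0],[0,0,0,0,0,0]]' && python3 -m pendant '[[-0.2,0,-6.1,0,0,0],[-0.3,0,-6.1,0,0,0],[-0.7,0,-6.1,0,0,0],[-0.9,0,-6,0,0,0],[-1.2,0,-6,0,0,0],[-1.4,0,-5.9,0,0,0],[-1.7,0,-5.9,0,0,0],[-2,0,-5.8,0,0,0],[-2.2,0,-5.7,0,0,0],[-2.5,0,-5.6,0,0,0],[-2.7,0,-5.5,0,0,0],[-2.9,0,-5.3,0,0,0],[0,0,0,0,0,0],[0,0,0,0,0,0]]'
```

```text
time: 15.45
tool_pos: [0.4742, -0.082, 0.0545]
orientation: [-0.037, 0.999, -0.0, 0.0]
wrist_force: [1.3, -2.5, 1.8]
grip_width: 0.315
grip_force: 20.0
time: 17.2
tool_pos: [0.492, -0.0808, 0.1241]
orientation: [-0.037, 0.999, -0.0, -0.0]
wrist_force: [-2.6, -3.5, 1.1]
grip_width: 0.317
grip_force: 20.0
```

```bash
python3 -m pendant '[[-3.2,0,-5.2,0,0,0],[-3.4,0,-5.1,0,0,0],[-3.6,0,-4.9,0,0,0],[-3.8,0,-4.8,0,0,0],[-4.1,0,-4.6,0,0,0],[-4.2,0,-4.4,0,0,0],[-4.4,0,-4.2,0,0,0],[-4.6,0,-4.1,0,0,0],[-4.8,0,-3.8,0,0,0],[-4.9,0,-3.6,0,0,0],[-5.1,0,-3.4,0,0,0],[-5.2,0,-3.2,0,0,0],[0,0,0,0,0,0],[0,0,0,0,0,0],[0,0,0,0,0,0],[0,0,0,0,0,0],[0,0,0,0,0,0]]' && python3 - <<'E'
from h import *
s=read_camera("side");cv2.imwrite("pics/c6.png",cv2.resize(s[150:320,230:430],None,fx=3.5,fy=3.5,interpolation=cv2.INTER_CUBIC)[:,:,::-1])
for c in blobs(s,(18,120,100),(35,255,255),20,5): print(c.mean(0).round(),rect("side",c,.008))
z=manip.sense()["tool_pos"][2]; print("lid deg from height",np.degrees(np.arcsin((z-.0545)/.14)))
E
```

```text
time: 19.32
tool_pos: [0.5439, -0.077, 0.1758]
orientation: [-0.037, 0.999, -0.0, 0.0]
wrist_force: [-1.2, -4.3, 0.5]
grip_width: 0.318
grip_force: 20.0
[297. 274.] [475.3 -10.7  41.4 108.3  93.8]
[228. 221.] [455.3 294.9  27.3  85.8  84. ]
lid deg from height 60.08001908519944
```

View pics/c6.png

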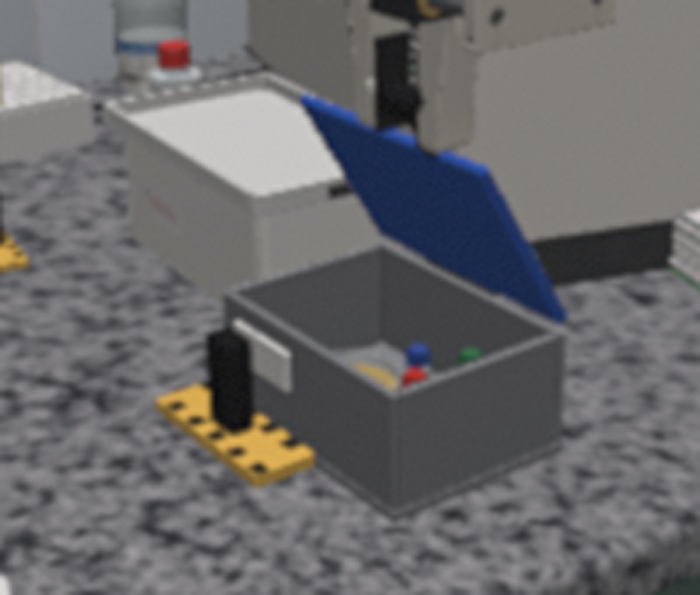

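The lid is held open at about 60° (the rise and forward travel of the handle agree), and the bar hasn't moved and is still flush. Handing in.

```bash
python3 -c "
from plant import manip
print(manip.close_job())"
```

```text
the job is handed in; nothing more can be done
None
```

I handed the job in at about 19 s, with no verdict returned: the bar lies flush against the case front and released, and the gripper holds the lid at about 60° open.

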